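Hold the scrap box open

ROBOT

A 6-joint arm with a two-finger parallel gripper is mounted at the origin on the work surface. World frame = base frame: x ahead of the robot, y to its left, z up, the work surface at z = 0. Lengths are in m, angles in rad, forces in N, time in s.
With the tool pointing down it reaches from about 0.35 to 0.85 m from the base axis. Payload 8.1 kg.
Tool frame: the origin (TCP) lies on the centre line of the jaws, within the pads' length; the fingertips stand robot.tips_ahead ahead of it and the grasp point (between the pads) lies 6 mm ahead of it (robot.tips_ahead is the distance from the TCP to the fingertips, in m); z points along the fingers, y is the line along which they close (so a half turn about z gives the same grasp; the last joint's range is limited). The gripper opens to 93 mm and grips with 3 to 60 N. Pads are 15 mm wide; open, the fingers measure 128 mm over their backs; the gripper's body (75 mm by 188 mm) begins 65 mm behind the grasp point.
Start: joints at [1.037, 0.13, 1.488, -0, 1.523, -0.085], TCP at [0.26, 0.541, 0.244] pointing down, gripper open.
Joint ranges: [-2.96, 2.96], [-0.89, 2.26], [0.02, 2.5], [-1.34, 4.48], [0, 2.73], [-2.66, 2.66]. Speed limits (rad/s): [2.39, 2.39, 2.79, 3.14, 3.14, 3.14].

INTERFACE

Orientations are given as a rotation vector (axis times angle).
In Python, from plant import robot gives the robot as it stands.
- The arm moves only by the tool apply_moves, never from a script. Its arguments are lists of equal length, an entry for each row: "delta_pos": the shift along the tool's x, y, z in cm, a list of three; "twist": the turn about the tool's z in rad. A call has 1 to 8 rows; each row shifts and turns the commanded pose from where the row before left it, along the tool's axes as they then stand; what a row does not reach is not made up. A row lasts 1/8 s, in which the tool goes at most 62.5 mm and 10.7 degrees, less where a joint would pass 70% of its speed; a pose out of reach is approached as far as the arm can. A call with a gripper value outside its range is refused whole. "gripper" is the finger opening in cm, from 0 to 9.3, set as the call begins (left out, the last holds). The fingers move at their own pace and stop on an object; "squeeze" is the grip in N (left out, the last holds). Time passes only in rows, so rows that do not move let the fingers close. It gives the time, the measured TCP pose, the force, the opening and the grip force at its end, in the units of the state.
- robot.read_state(): the state, without advancing time (a new reading comes with each control period).
- robot.read_camera(name): name is "scene" or "top"; returns a dict with "frame" (480x640x3 uint8, red, green, blue), "vertical_fov" (degrees; the focal length in pixels is half the picture's height over the tangent of half this angle, whatever the lens; pixels are square), "cx", "cy" (the principal point, pixels), "R" (3x3) and "t" (3): a world point X has camera coordinates R X + t. Camera axes: x right, y down, z forward; pixel columns grow to the right and rows downward; lengths in m; the calibration is good to about 2 mm. A picture is of the moment at which its call begins. There is no depth.
- robot.close_job(): hands the job in; it is judged then, once.
The state is a dict: "t": time; "q": joint angles; "dq": joint speeds; "joint_torque": joint torques, N m; "tool_pos": TCP position; "orientation": TCP orientation; "force": force on the tool from outside, world axes, zero at the start; "wrist_torque": the same for the moment, N m; "opening": finger opening in m; "gripper_force": force on a finger pad.
Only numpy, scipy, OpenCV 4.12 (cv2) and the standard library are available. Lean on these libraries where they do the work, as an engineer would, in place of code of your own. Each camera call takes 0.05 s, during which the arm holds its last target. There are 200 camera calls.

TASK

Slide the bolt on the side of the grey steel scrap box fully back, then raise the lid and hold it open at 50 degrees from shut so that the goldsmith can pick out silver; do not let the lid drop on the way. The lid has no stay, so finish while still holding it steady at that angle in the gripper, with the bolt left drawn and everything else on the bench left where it is.

Things in the scene. Friction and masses are not known exactly. Their poses are not given: they have to be found in the camera images.
- box: grey painted sheet-steel scrap box fixed to the bench, 200 (its x) x 240 (its y) x 100 mm tall, open on top under its lid. Origin: centre of its underside, on the bench. Its +x points from its front (nearest the robot) to its hinge side, +y to its left, z up; it stands turned by -0.2 to 0.4 rad
- lid_handle (a point): centre of the lid's handle: a round black bar, 12 mm thick, along the box's y, 78 mm clear between its two legs. Lid shut: 140 mm above the bench, its axis 32 mm above the lid's top, 75 mm in front of the box centre, 28 mm behind the lid's front edge. Fixed to the lid, 175 mm from the hinge axis along the lid and 40 mm square to it. Axes: the lid's (the box's when shut)
- lid_hinge (a point): midpoint of the lid's hinge axis, at the top of the box's far side, 100 mm behind the box centre and 100 mm above the bench; the axis runs along the box's y
- lid (a joint): lid angle in rad: 0 shut and level, grows as the front edge with the handle rises and swings back to the far side, limit 1.9; 50 degrees is 0.873. Grey steel plate, 206 x 240 x 8 mm, 0.4 to 0.65 kg, free hinge, no stay: let go below about 1.3 rad it falls shut. With the bolt forward it is blocked after about 0.03 rad
- bolt_knob (a point): grip point on the bolt's knob: an upright round brass post, 14 mm thick, on the bolt's rod, top 165 mm above the bench; the point is on its axis, 12 mm below its top (153 mm above the bench); with the bolt forward it is 45 mm in front of the box centre and 153 mm to its right (-y). It moves with the bolt
- bolt (a joint): travel of the bolt in m: 0 fully forward over the lid's right edge, locking it (it may start up to 6 mm drawn); grows to 0.045, at its stop, as the knob is moved away from the box along the box's -y. About 2.5 N of friction; stays where it is left. The tip clears the lid at 0.030. The rod is round, 14 mm thick, along the box's y, its axis 119 mm above the bench
- bolt_plate (a point): middle of the top of the steel plate that sticks out 112 mm from the box's right (-y) side, 44 mm wide, 108 mm above the bench, under the bolt; two keepers, 32 mm wide, 10 mm along y, hold the rod and reach 132 mm above the bench, one beside the box wall, one at the plate's outer end, 94 mm apart
- file: bystander, loose: flat hand file lying flat, 230 mm long, wooden handle 22 mm thick, before the front of the box. Origin: centre of its underside; near the middle of its length
- brick: bystander, loose: white soldering brick, 115 x 90 x 30 mm, left of the box. Origin: centre of its underside (on the bench)
- bench_block: bystander, loose: square steel bench block, 60 x 60 x 20 mm, right of the box behind the bolt plate. Origin: centre of its underside (on the bench)
- mandrel: bystander, loose: upright tapered steel ring mandrel on a round foot 70 mm across, 130 mm tall, far left. Origin: centre of its underside (on the bench)
- bowl: bystander, loose: dark steel bowl, 110 mm across, 45 mm tall, right of the bolt. Origin: centre of its underside (on the bench)
- tape: bystander, loose: roll of grey tape lying flat, 90 mm across, 24 mm tall, left of the box front. Origin: centre of its underside (on the bench)
- pliers: bystander, loose: pliers with red handles lying flat, about 145 mm long, 10 mm thick, behind the box. Origin: centre of its underside; near the middle of its length

How it is judged:
By the outcome, as a careful person would: the job done as asked, in the order asked, and still so for the second after the job is handed in, while the arm keeps its last pose, push and grip.
It also fails if it takes over 45 s, if anything falls off the work surface, if the arm or the gripper's body presses on something with over 40 N, if the wrist force passes 120 N, or if a joint passes its speed limit or range.

## Working session

There is one attempt and no reset: what is moved stays moved. The work goes in short steps, Python scripts to look and compute and a tool call to move; the robot and the scene stay as the last step left them, time stands still between calls to the robot, and variables do not carry over. Pictures are saved under pics/ and viewed, at most 10 in all, crops included, and the job is handed in when it is done.

Besides the shell and the picture viewer there is one more tool, called after "Request:" in YAML: its name, and indented under it one key for each argument. apply_moves: Moves the arm, as the interface text tells. Its arguments: {"type":"object","properties":{"delta_pos":{"type":"array"},"twist":{"type":"array"},"gripper":{"type":"number"},"squeeze":{"type":"number"}},"required":["delta_pos","twist"]}

```bash
mkdir -p pics; ls; cat > h.py <<'E'
import numpy as np, cv2
from plant import robot
from scipy.spatial.transform import Rotation as Ro
def shot(n):
    c=robot.read_camera(n); f=240/np.tan(np.radians(c["vertical_fov"])/2)
    c["K"]=np.array([[f,0,c["cx"]],[0,f,c["cy"]],[0,0,1]]); c["R"]=np.array(c["R"]); c["t"]=np.array(c["t"]); return c
def ray(c,uv):
    d=c["R"].T@np.linalg.solve(c["K"],[uv[0],uv[1],1]); return -c["R"].T@c["t"],d/np.linalg.norm(d)
def plane(c,uv,z):
    o,d=ray(c,uv); return o+d*(z-o[2])/d[2]
def tri(c1,u1,c2,u2):
    o1,d1=ray(c1,u1);o2,d2=ray(c2,u2)
    s=np.linalg.lstsq(np.c_[d1,-d2],o2-o1,rcond=None)[0]
    a,b=o1+s[0]*d1,o2+s[1]*d2; return (a+b)/2,np.linalg.norm(a-b)
def proj(c,X):
    p=c["K"]@(c["R"]@np.array(X)+c["t"]); return p[:2]/p[2]
E
python3 - <<'E'
from h import *
for n in("scene","top"):
    c=shot(n); cv2.imwrite(f"pics/{n}0.png",c["frame"][:,:,::-1]); print(n,c["vertical_fov"],c["cx"],c["cy"],(-c["R"].T@c["t"]).round(3),c["R"].round(3).tolist(), c.keys())
s=robot.read_state(); print({k:np.round(v,3).tolist() for k,v in s.items()},robot.tips_ahead)
E
```

```text
pics
scene 43.550411839786406 331.1767138777109 244.7244955406321 [ 1.622 -0.516  0.846] [[0.498, 0.867, -0.011], [0.468, -0.279, -0.839], [-0.731, 0.412, -0.545]] dict_keys(['frame', 'vertical_fov', 'cx', 'cy', 'R', 't', 'K'])
top 48.095564937616935 325.81551095886124 242.3837644026502 [0.402 0.059 1.409] [[0.022, -1.0, -0.001], [-0.986, -0.022, -0.163], [0.163, 0.004, -0.987]] dict_keys(['frame', 'vertical_fov', 'cx', 'cy', 'R', 't', 'K'])
{'t': 0.1, 'q': [1.037, 0.131, 1.489, -0.0, 1.523, -0.085], 'dq': [-0.001, -0.002, -0.002, 0.0, -0.0, -0.0], 'joint_torque': [0.001, -56.133, -49.31, 0.077, 0.029, -0.0], 'tool_pos': [0.26, 0.54, 0.243], 'orientation': [-0.699, -3.062, 0.002], 'force': [0.802, -0.151, -0.283], 'wrist_torque': [0.009, -0.026, 0.024], 'gripper_force': 0.0, 'opening': 0.093} 0.025
```

View pics/scene0.png

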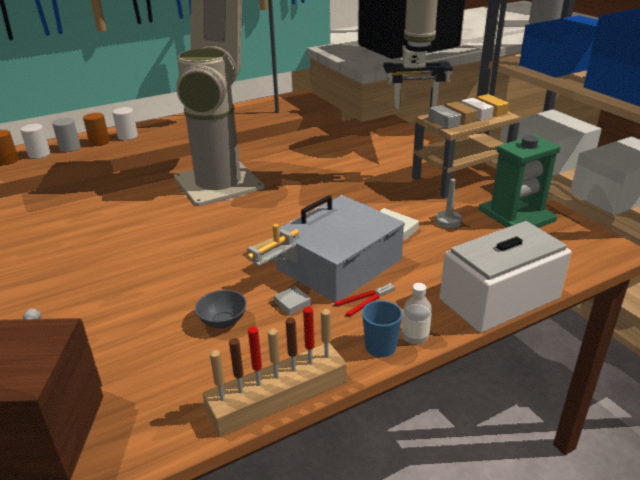

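View pics/top0.png

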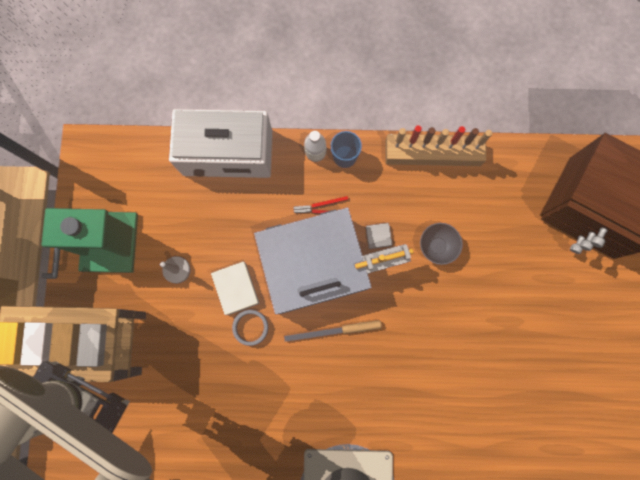

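The scene view shows the box with the handle near (317,208) and the brass knob near (277,231). In the top view the handle is near (320,289) and the bolt near (385,258). I'll enlarge both areas side by side.

```bash
python3 - <<'E'
import cv2,numpy as np
a=cv2.imread("pics/scene0.png")[185:305,235:415]; b=cv2.imread("pics/top0.png")[200:320,245:425]
r=lambda i:cv2.resize(i,None,fx=4.4,fy=2.2*2,interpolation=cv2.INTER_CUBIC)
cv2.imwrite("pics/z1.png",np.vstack([cv2.resize(a,(450*1,300)),cv2.resize(b,(450,300))]))
E
```

```text
(no output)
```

View pics/z1.png

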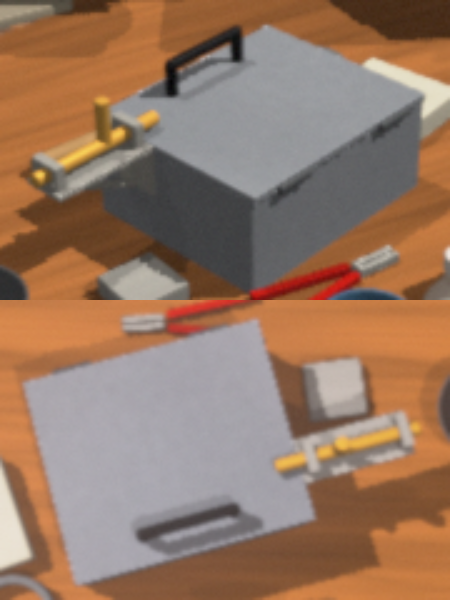

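The crop shows the black handle bar from (303,211) to (330,197) in the scene view and (301,294) to (340,284) in the top view. The knob top is at (276,224) in scene and about (382,256) in top. I'll refine these with masks and triangulate.

```bash
cat > meas.py <<'E'
from h import *
cs,ct=shot("scene"),shot("top")
def big(c,m,box):
    x0,y0,x1,y1=box; k=np.zeros(m.shape,np.uint8); k[y0:y1,x0:x1]=m[y0:y1,x0:x1]
    n,l,st,ce=cv2.connectedComponentsWithStats(k*1); i=1+st[1:,4].argmax(); return np.argwhere(l==i)[:,::-1],st[i],ce[i]
S,T=[cv2.cvtColor(c["frame"],cv2.COLOR_RGB2HSV) for c in(cs,ct)]
E
python3 - <<'E'
from meas import *
# handle
ps,_,_=big(cs,(S[...,2]<60),(295,190,340,230)); pt,st,ce=big(ct,(T[...,2]<75),(290,275,350,305))
r=cv2.minAreaRect(pt.astype(np.float32)); print("top handle",r,len(pt)); 
print("scene handle pts",len(ps)); 
# upper edge per column
for x in sorted(set(ps[:,0])): print(x,ps[ps[:,0]==x,1].min(),ps[ps[:,0]==x,1].max(),end=" | ")
print()
for x in sorted(set(pt[:,0])): print(x,pt[pt[:,0]==x,1].min(),pt[pt[:,0]==x,1].max(),end=" | ")
print()
g=lambda H:((H[...,0]>14)&(H[...,0]<30)&(H[...,1]>150)&(H[...,2]>120)).astype(np.uint8)
for nm,H,b in(("s",S,(240,215,305,265)),("t",T,(350,240,420,275))):
    x0,y0,x1,y1=b
    print(nm); print("\n".join(f"{y0+i} "+"".join(".#"[v] for v in row) for i,row in enumerate(g(H)[y0:y1,x0:x1])))
# lid in top
m=((T[...,1]<50)&(T[...,2]>90)&(T[...,2]<200)).astype(np.uint8); m=cv2.morphologyEx(m,cv2.MORPH_OPEN,np.ones((25,25)))
p,st,ce=big(ct,m,(230,190,390,330)); r=cv2.minAreaRect(p.astype(np.float32)); print("lid",r); 
c=cv2.boxPoints(r); w=np.array([plane(ct,u,.108) for u in c]); print(w.round(3).tolist(), w.mean(0))
for i in range(4):
    d=w[(i+1)%4]-w[i]; print(np.linalg.norm(d).round(3),np.arctan2(d[1],d[0]).round(3))
E
```

```text
top handle ((327.3941345214844, 286.0235595703125), (3.0370264053344727, 23.97081756591797), 77.47119140625) 58
scene handle pts 190
301 217 221 | 302 210 222 | 303 210 223 | 304 209 222 | 305 208 222 | 306 208 211 | 307 207 210 | 308 206 209 | 309 206 209 | 310 206 208 | 311 205 208 | 312 204 207 | 313 204 207 | 314 203 206 | 315 203 206 | 316 202 205 | 317 202 205 | 318 201 204 | 319 201 204 | 320 200 203 | 321 200 203 | 322 199 202 | 323 199 202 | 324 198 201 | 325 198 201 | 326 197 201 | 327 197 201 | 328 196 209 | 329 196 209 | 330 196 209 | 331 201 201 | 
316 288 290 | 317 289 289 | 318 288 289 | 319 288 289 | 320 287 289 | 321 287 289 | 322 287 288 | 323 287 288 | 324 286 288 | 325 286 288 | 326 286 287 | 327 286 287 | 328 285 287 | 329 285 286 | 330 285 286 | 331 284 286 | 332 284 285 | 333 284 285 | 334 283 285 | 335 283 284 | 336 283 285 | 337 283 285 | 338 283 285 | 339 283 285 | 
s
215 .................................................................
216 .................................................................
217 .................................................
[... 5512 characters left out ...]
..............................................
270 ......................................................................
271 ......................................................................
272 ......................................................................
273 ......................................................................
274 ......................................................................
lid ((311.6224060058594, 260.3340759277344), (85.60841369628906, 98.4271240234375), 75.0685806274414)
[[0.64, 0.244, 0.108], [0.709, 0.011, 0.108], [0.505, -0.045, 0.108], [0.439, 0.183, 0.108]] [0.57318903 0.09833543 0.108     ]
0.243 -1.283
0.211 -2.871
0.237 1.852
0.21 0.299
```

```bash
python3 - <<'E'
from meas import *
from scipy.optimize import least_squares
pt,st,ce=big(ct,(T[...,2]<105),(290,270,355,305)); r=cv2.minAreaRect(pt.astype(np.float32)); print("top handle",r,st)
for x in sorted(set(pt[:,0])): print(x,pt[pt[:,0]==x,1].min(),pt[pt[:,0]==x,1].max(),end=" | ")
print()
print("handle",tri(cs,(316,203.9),ct,(320.6,289)),"knobtop",tri(cs,(275.8,225),ct,(382,256.8)))
yaw=.284; B=np.array([.573,.098,0]); Rz=Ro.from_euler("z",yaw).as_matrix()
for n,X in dict(handle=(-.075,0,.14),h1=(-.075,.045,.14),h2=(-.075,-.045,.14),knob=(-.045,-.153,.165),rodend=(-.045,-.112,.119)).items():
    W=B+Rz@np.array(X); print(n,W.round(4),proj(cs,W).round(1),proj(ct,W).round(1))
for k in [(-.103,.12),(-.103,-.12),(.103,-.12),(.103,.12)]:
    W=B+Rz@np.array([*k,.108]); print(k,proj(cs,W).round(1),proj(ct,W).round(1))
E
```

```text
top handle ((320.0214538574219, 288.57733154296875), (5.727579116821289, 41.48480224609375), 74.47589111328125) [300 281  41  16 200]
300 292 294 | 301 292 295 | 302 291 296 | 303 291 296 | 304 291 296 | 305 290 295 | 306 290 295 | 307 290 295 | 308 290 294 | 309 289 293 | 310 289 293 | 311 289 292 | 312 288 292 | 313 288 292 | 314 288 291 | 315 287 291 | 316 287 291 | 317 287 291 | 318 287 290 | 319 287 290 | 320 286 290 | 321 286 290 | 322 286 289 | 323 285 289 | 324 285 289 | 325 285 288 | 326 284 288 | 327 284 288 | 328 284 288 | 329 284 287 | 330 283 287 | 331 283 287 | 332 283 286 | 333 282 286 | 334 282 286 | 335 282 286 | 336 282 286 | 337 281 286 | 338 282 286 | 339 282 286 | 340 283 286 | 
handle (array([0.50025019, 0.07525748, 0.14117928]), np.float64(0.0017755723630968826)) knobtop (array([ 0.5765655 , -0.0664223 ,  0.16536592]), np.float64(0.0019137872146268772))
handle [0.501 0.077 0.14 ] [316.4 204.3] [319.5 288.5]
h1 [0.4884 0.1202 0.14  ] [329.4 197.7] [301.1 293.5]
h2 [0.5136 0.0338 0.14  ] [303.  211.1] [338.  283.6]
knob [ 0.5727 -0.0615  0.165 ] [276.6 223.8] [379.5 258.3]
rodend [ 0.5612 -0.0221  0.119 ] [291.3 234.2] [361.3 265.2]
(-0.103, 0.12) [341.9 194.9] [274.4 313.8]
(-0.103, -0.12) [272.1 230.6] [370.6 287.9]
(0.103, -0.12) [335.8 264.9] [348.  207.6]
(0.103, 0.12) [405.1 222.7] [254.  232.3]
```

Request:
apply_moves:
  delta_pos:
    - [0, 0, 0]
    - [0, 0, 0]
    - [0, 0, 0]
    - [0, 0, 0]
    - [0, 0, 0]
    - [0, 0, 0]
    - [-4, 0.8, 0]
    - [-5, 1, 0]
  twist: [0.168, 0.168, 0.168, 0.168, 0.166, 0, 0, 0]
  gripper: 5

```text
t: 1.3
tool_pos: [0.3028, 0.4588, 0.2435]
orientation: [1.876, 2.52, -0.0]
force: [0.8, -0.2, 0.6]
opening: 0.0499
gripper_force: 0.0
```

Request:
apply_moves:
  delta_pos:
    - [-5.5, 1.1, 0]
    - [-5.5, 1.1, 0]
    - [-5.5, 1.1, 0]
    - [-5.5, 1.1, 0]
    - [-5.5, 1.1, 0]
    - [-5.5, 1.1, 0]
    - [-5.5, 1.1, 0]
    - [-5.5, 1.1, 0]
  twist: [0, 0, 0, 0, 0, 0, 0, 0]

```text
t: 2.3
tool_pos: [0.5112, 0.0598, 0.2439]
orientation: [1.879, 2.517, 0.001]
force: [-0.6, 1.4, 0.2]
opening: 0.0502
gripper_force: 0.0
```

```bash
cat >> h.py <<'E'
B=np.array([.573,.0975,0]); yaw=.284; Rz=Ro.from_euler("z",yaw).as_matrix()
def where():
    s=robot.read_state(); R=Ro.from_rotvec(s["orientation"]).as_matrix()
    print("t",round(s["t"],2),"box frame TCP cm",(100*Rz.T@(np.array(s["tool_pos"])-B)).round(2),"yaw of tool y",np.arctan2(R[1,1],R[0,1]).round(3),"z",R[:,2].round(3),"F",np.round(s["force"],1),"open",round(s["opening"]*100,2),"grip",round(s["gripper_force"],1))
E
python3 -c "from h import *; where()"
```

```text
t 2.3 box frame TCP cm [-6.99 -1.89 24.39] yaw of tool y 0.289 z [ 0.001  0.    -1.   ] F [-0.6  1.4  0.2] open 5.02 grip 0.0
```

Request:
apply_moves:
  delta_pos:
    - [-4.6, 0.9, 0]
    - [-4.6, 0.9, 0]
    - [-4.6, 0.8, 0]
    - [0, 0, 0]
    - [0, 0, 0]
  twist: [0.005, 0, 0, 0, 0]

```text
t: 2.92
tool_pos: [0.5735, -0.0635, 0.2434]
orientation: [-1.888, -2.51, -0.0]
force: [-0.6, -0.2, 0.7]
opening: 0.05
gripper_force: 0.0
```

```bash
python3 - <<'E'
from h import *
where(); c=shot("scene"); t=shot("top")
a=c["frame"][150:290,210:350]; b=t["frame"][190:330,310:450]
cv2.imwrite("pics/a1.png",np.hstack([cv2.resize(i,(400,400)) for i in(a,b)])[:,:,::-1])
E
```

```text
t 2.92 box frame TCP cm [ -4.46 -15.47  24.34] yaw of tool y 0.281 z [-0.001  0.001 -1.   ] F [-0.6 -0.2  0.7] open 5.0 grip 0.0
```

View pics/a1.png

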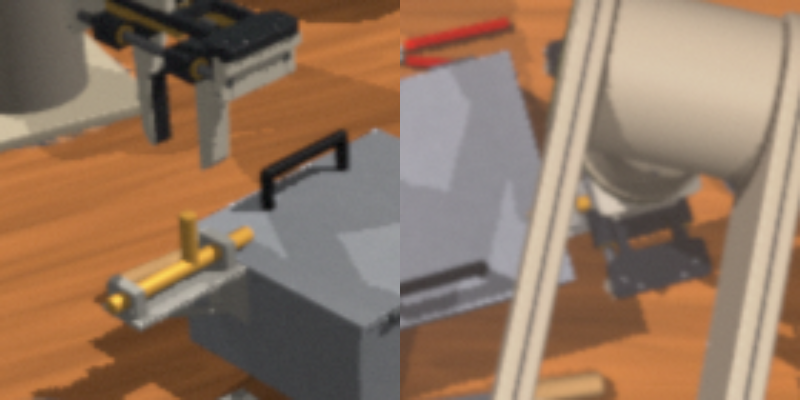

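The left half shows the open fingers above the knob (knob top near crop (188,215), fingertips at (160,140) and (213,165)). They straddle it across the rod as planned. I'll go down, close and draw.

Request:
apply_moves:
  delta_pos:
    - [-0.3, 0, 3]
    - [0, 0, 3]
    - [0, 0, 2]
    - [0, 0, 0.5]
    - [0, 0, 0]
    - [0, 0, 0]
  twist: [0, 0, 0, 0, 0, 0]

```text
t: 3.78
tool_pos: [0.5755, -0.0668, 0.1601]
orientation: [1.889, 2.507, 0.002]
force: [1.2, -0.5, 0.1]
opening: 0.0498
gripper_force: 0.0
```

Request:
apply_moves:
  delta_pos:
    - [0, 0, 0]
    - [0, 0, 0]
    - [0, 0, 0]
    - [0, 0, 0]
    - [0, 0, 0]
    - [0, 0, 0]
  twist: [0, 0, 0, 0, 0, 0]
  gripper: 0.8
  squeeze: 15

```text
t: 4.53
tool_pos: [0.5736, -0.0671, 0.1586]
orientation: [-1.89, -2.507, 0.003]
force: [-5.4, -1.4, 4.3]
opening: 0.0133
gripper_force: 15.0
```

```bash
python3 -c "from h import *; where()"
```

```text
t 4.53 box frame TCP cm [ -4.56 -15.81  15.86] yaw of tool y 0.279 z [-0.002 -0.    -1.   ] F [-5.4 -1.4  4.3] open 1.33 grip 15.0
```

Request:
apply_moves:
  delta_pos:
    - [-0.6, -0.1, 0]
    - [-0.8, 0, 0]
    - [-0.8, 0, 0]
    - [-0.8, 0, 0]
    - [-0.6, 0, 0]
    - [0, 0, 0]
  twist: [0, 0, 0, 0, 0, 0]

```text
t: 5.28
tool_pos: [0.5841, -0.1027, 0.1587]
orientation: [1.891, 2.507, -0.0]
force: [4.4, -3.0, -2.0]
opening: 0.0136
gripper_force: 15.0
```

```bash
python3 -c "from h import *; where()"
```

```text
t 5.28 box frame TCP cm [ -4.54 -19.53  15.87] yaw of tool y 0.278 z [ 0.001 -0.001 -1.   ] F [ 4.4 -3.  -2. ] open 1.36 grip 15.0
```

Request:
apply_moves:
  delta_pos:
    - [-0.3, 0, 0]
    - [0, 0, 0]
    - [0, 0, 0]
  twist: [0, 0, 0]

```text
t: 5.65
tool_pos: [0.5846, -0.1045, 0.1587]
orientation: [1.89, 2.508, 0.0]
force: [4.1, 1.1, -2.5]
opening: 0.0136
gripper_force: 15.0
```

Request:
apply_moves:
  delta_pos:
    - [-0.2, 0, 0]
    - [0, 0, 0]
    - [0, 0, 0]
  twist: [0, 0, 0]

```text
t: 6.02
tool_pos: [0.5847, -0.1049, 0.1586]
orientation: [-1.889, -2.508, -0.002]
force: [1.3, 7.9, 0.2]
opening: 0.0138
gripper_force: 15.0
```

```bash
python3 -c "from h import *; where()"
```

```text
t 6.03 box frame TCP cm [ -4.55 -19.76  15.86] yaw of tool y 0.28 z [-0.001  0.002 -1.   ] F [1.3 7.9 0.2] open 1.38 grip 15.0
```

Request:
apply_moves:
  delta_pos:
    - [0, 0, 0]
    - [0, 0, 0]
    - [0, 0, 0]
    - [0, 0, -2]
    - [0, 0, -4]
    - [0, 0, -2.5]
    - [2, -0.3, 0]
    - [4, -0.6, 0]
  twist: [0, 0, 0, 0, 0, 0, 0, 0]
  gripper: 4.5

```text
t: 7.02
tool_pos: [0.5592, -0.0508, 0.2435]
orientation: [-1.893, -2.507, -0.0]
force: [-0.2, 0.4, 0.8]
opening: 0.0448
gripper_force: 0.0
```

Request:
apply_moves:
  delta_pos:
    - [5, -0.8, 0]
    - [5, -0.8, 0]
    - [4, -0.5, 0]
    - [0, 0, 0]
    - [0, 0, 0]
  twist: [0, 0, 0, 0, 0]

```text
t: 7.65
tool_pos: [0.5006, 0.0777, 0.2432]
orientation: [-1.89, -2.509, 0.001]
force: [0.9, -1.2, 0.1]
opening: 0.0448
gripper_force: 0.0
```

```bash
python3 - <<'E'
from h import *
where(); c=shot("scene"); t=shot("top")
a=c["frame"][150:290,230:370]; b=t["frame"][190:330,290:430]
cv2.imwrite("pics/a2.png",np.hstack([cv2.resize(i,(400,400)) for i in(a,b)])[:,:,::-1])
for d in(0,.0058,.045):
    print(d,proj(c,B+Rz@np.array([-.045,-.153-d,.165])).round(1))
E
```

```text
t 7.65 box frame TCP cm [-7.51  0.13 24.32] yaw of tool y 0.28 z [-0.001 -0.    -1.   ] F [ 0.9 -1.2  0.1] open 4.48 grip 0.0
0 [276.4 223.8]
0.0058 [274.5 224.8]
0.045 [260.9 231.7]
```

View pics/a2.png

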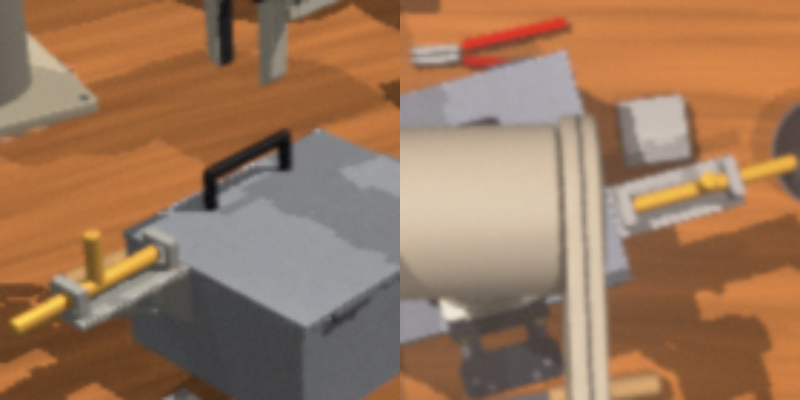

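The picture shows the bolt drawn, with the knob top at scene pixel (262,233) against a predicted (261,232). The rod tip is clear of the lid edge and the gripper stands over the handle. I'll go down and grip it.

Request:
apply_moves:
  delta_pos:
    - [0, 0, 3]
    - [0, 0, 3]
    - [0, 0, 2]
    - [0, 0, 0.9]
    - [0, 0, 0]
    - [0, 0, 0]
  twist: [0, 0, 0, 0, 0, 0]

```text
t: 8.5
tool_pos: [0.5018, 0.0774, 0.1557]
orientation: [1.891, 2.507, 0.002]
force: [-0.3, -0.3, 0.8]
opening: 0.0449
gripper_force: 0.0
```

Request:
apply_moves:
  delta_pos:
    - [0, 0, 0]
    - [0, 0, 0]
    - [0, 0, 0]
    - [0, 0, 0]
    - [0, 0, 0]
    - [0, 0, 0]
  twist: [0, 0, 0, 0, 0, 0]
  gripper: 0.6
  squeeze: 30

```text
t: 9.25
tool_pos: [0.499, 0.077, 0.1546]
orientation: [-1.889, -2.506, 0.006]
force: [-12.5, -2.9, 10.1]
opening: 0.0112
gripper_force: 30.0
```

```bash
python3 - <<'E'
from h import *
where()
th=np.radians([0,2,5,10,15,20,25,30,35,40,45,50]); x=-17.5*np.cos(th)+4*np.sin(th); z=17.5*np.sin(th)+4*np.cos(th)
for a,b,c in zip(np.degrees(th),np.diff(x),np.diff(z)): print(a.round(),b.round(2),-c.round(2))
print(x[-1]-x[0],z[-1]-z[0])
E
```

```text
t 9.25 box frame TCP cm [-7.68  0.11 15.46] yaw of tool y 0.279 z [-0.005 -0.001 -1.   ] F [-12.5  -2.9  10.1] open 1.12 grip 30.0
0.0 0.15 -0.61
2.0 0.26 -0.9
5.0 0.55 -1.47
10.0 0.67 -1.41
15.0 0.79 -1.35
20.0 0.91 -1.28
25.0 1.01 -1.19
30.0 1.11 -1.1
35.0 1.21 -1.0
40.0 1.29 -0.89
45.0 1.36 -0.77
9.315394602961472 11.976928193328272
```

Request:
apply_moves:
  delta_pos:
    - [0, -0.2, 0]
    - [0, 0, 0]
    - [0, 0.15, -0.6]
    - [0, 0.26, -0.9]
    - [0, 0.27, -0.75]
    - [0, 0.28, -0.72]
    - [0, 0, 0]
    - [0, 0, 0]
  twist: [0, 0, 0, 0, 0, 0, 0, 0]

```text
t: 10.25
tool_pos: [0.5077, 0.0796, 0.1845]
orientation: [-1.89, -2.508, 0.002]
force: [-6.2, -1.9, -2.7]
opening: 0.0109
gripper_force: 30.0
```

```bash
python3 -c "from h import *; where()"
```

```text
t 10.25 box frame TCP cm [-6.77  0.11 18.45] yaw of tool y 0.279 z [-0.002 -0.    -1.   ] F [-6.2 -1.9 -2.7] open 1.09 grip 30.0
```

Request:
apply_moves:
  delta_pos:
    - [0, 0.33, -0.71]
    - [0, 0.34, -0.7]
    - [0, 0.39, -0.68]
    - [0, 0.4, -0.67]
    - [0, 0.45, -0.64]
    - [0, 0.46, -0.64]
    - [0, 0.5, -0.6]
    - [0, 0.51, -0.59]
  twist: [0, 0, 0, 0, 0, 0, 0, 0]

```text
t: 11.25
tool_pos: [0.5393, 0.089, 0.238]
orientation: [-1.889, -2.507, 0.004]
force: [-15.0, -1.7, 7.2]
opening: 0.0109
gripper_force: 30.0
```

Request:
apply_moves:
  delta_pos:
    - [0, 0.55, -0.55]
    - [0, 0.56, -0.55]
    - [0, 0.6, -0.5]
    - [0, 0.61, -0.5]
    - [0, 0, 0]
    - [0, 0, 0]
  twist: [0, 0, 0, 0, 0, 0]

```text
t: 12.0
tool_pos: [0.5623, 0.0959, 0.2611]
orientation: [-1.89, -2.509, -0.0]
force: [-17.1, -1.0, 16.1]
opening: 0.0113
gripper_force: 30.0
```

```bash
python3 - <<'E'
from h import *
where(); c=shot("scene")
a=c["frame"][130:290,220:420]
cv2.imwrite("pics/a3.png",cv2.resize(a,(750,600))[:,:,::-1])
E
```

```text
t 12.0 box frame TCP cm [-1.07  0.15 26.11] yaw of tool y 0.28 z [-0.001  0.001 -1.   ] F [-17.1  -1.   16.1] open 1.13 grip 30.0
```

View pics/a3.png

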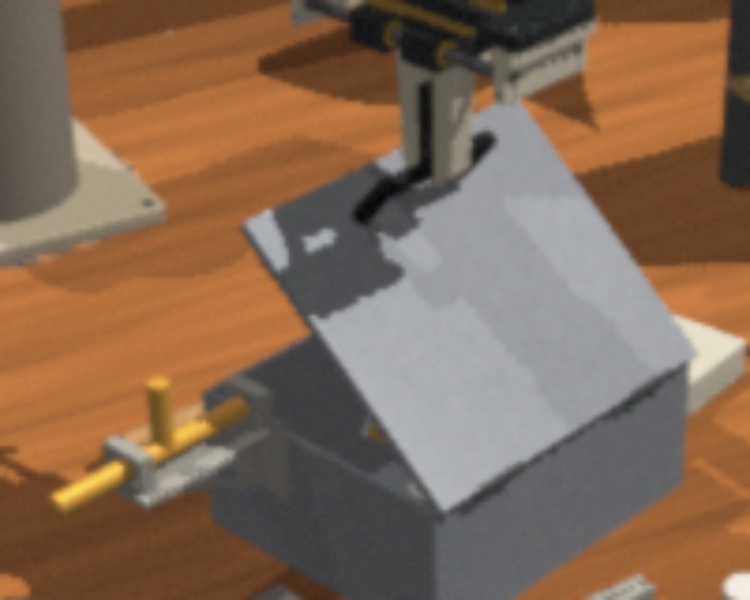

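The lid is up near 40 degrees, with the bolt still drawn (knob near crop (160,385)). The lid's top corners are at crop (240,222), (515,100), (693,355) and (440,515). The force is radially outward from the hinge, so I'll ease the arm that way and then measure the lid angle from pixels.

Request:
apply_moves:
  delta_pos:
    - [0, -0.1, -0.12]
    - [0, -0.08, -0.1]
    - [0, 0, 0]
    - [0, 0, 0]
  twist: [0, 0, 0, 0]

```text
t: 12.55
tool_pos: [0.5611, 0.0955, 0.2604]
orientation: [-1.89, -2.508, -0.001]
force: [-6.4, 1.8, 0.1]
opening: 0.0109
gripper_force: 30.0
```

```bash
cat > ang.py <<'E'
from h import *
def angle(c,uv,by):
    # ray cut with the vertical plane box y = by; angle of the lid's top front corner about the hinge
    o,d=ray(c,uv); o=Rz.T@(o-B); d=Rz.T@d; X=o+d*(by-o[1])/d[1]; v=X-[.1,by,.1]
    return X.round(4), np.degrees(np.arctan2(v[2],-v[0])-np.arctan2(.008,.203)).round(2), np.hypot(v[0],v[2]).round(4)
E
python3 - <<'E'
from ang import *
where(); c=shot("scene"); cv2.imwrite("pics/raw4.png",c["frame"][:,:,::-1])
z=lambda u,v:(220+(u+.5)/3.75-.5,130+(v+.5)/3.75-.5)
print(angle(c,z(241,222),-.12),angle(c,z(515,100),.12))
for X in[(.1,-.12,.108),(.1,.12,.108)]: print(proj(c,B+Rz@np.array(X)))
E
```

```text
t 12.55 box frame TCP cm [-1.2   0.14 26.04] yaw of tool y 0.279 z [-0.001  0.001 -1.   ] F [-6.4  1.8  0.1] open 1.09 grip 30.0
(array([-0.051 , -0.12  ,  0.2369]), np.float64(39.94), np.float64(0.2039)) (array([-0.0523,  0.12  ,  0.2325]), np.float64(38.78), np.float64(0.2018))
[334.57717465 264.41029778]
[403.89228206 222.3265755 ]
```

Request:
apply_moves:
  delta_pos:
    - [0, 0.63, -0.47]
    - [0, 0.64, -0.44]
    - [0, 0.67, -0.42]
    - [0, 0.68, -0.4]
    - [0, 0.13, -0.08]
    - [0, 0, 0]
    - [0, 0, 0]
    - [0, 0, 0]
  twist: [0, 0, 0, 0, 0, 0, 0, 0]

```text
t: 13.6
tool_pos: [0.5879, 0.1033, 0.279]
orientation: [-1.89, -2.509, -0.002]
force: [-5.1, 3.6, 2.0]
opening: 0.011
gripper_force: 30.1
```

```bash
python3 - <<'E'
from h import *
where(); c=shot("scene"); cv2.imwrite("pics/raw5.png",c["frame"][:,:,::-1])
cv2.imwrite("pics/a5.png",cv2.resize(c["frame"][130:290,220:420],(750,600))[:,:,::-1])
E
```

```text
t 13.6 box frame TCP cm [ 1.59  0.14 27.9 ] yaw of tool y 0.28 z [ 0.001  0.001 -1.   ] F [-5.1  3.6  2. ] open 1.1 grip 30.1
```

View pics/a5.png

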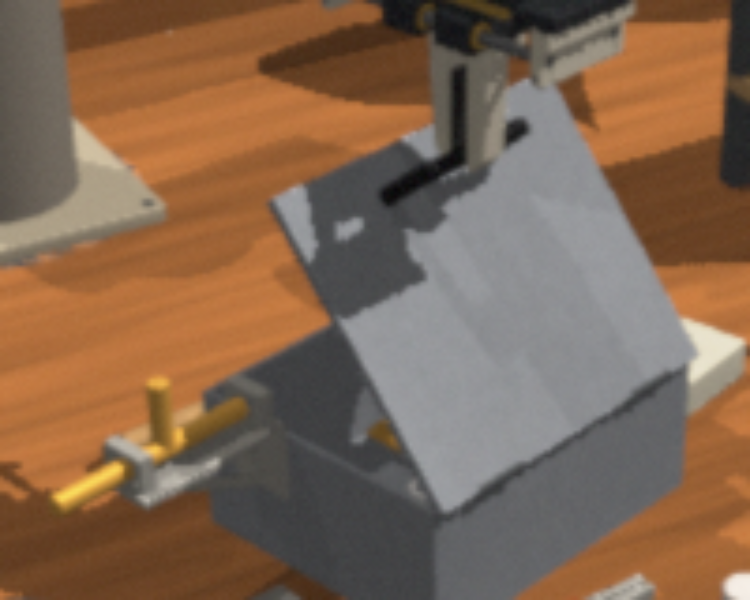

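The lid is higher now, with its front top corners at crop (273,202) and (557,80). The bolt is unmoved and the handle is between the pads. I'll measure the angle.

```bash
python3 - <<'E'
from ang import *
c=shot("scene"); where()
z=lambda u,v:(220+(u+.5)/3.75-.5,130+(v+.5)/3.75-.5)
print(angle(c,z(272,202),-.12),angle(c,z(558,80),.12))
for a in(48,50,52):
    t=np.radians(a); X=[(.1-.203*np.cos(t)+.008*np.sin(t),y,.1+.203*np.sin(t)+.008*np.cos(t)) for y in(-.12,.12)]
    print(a,[((proj(c,B+Rz@np.array(x))-[219.5,129.5])*3.75-.5).round(1) for x in X])
s=cv2.imread("pics/scene0.png").astype(int); d=np.abs(s-c["frame"][:,:,::-1]).max(2)
t=robot.read_camera("top")["frame"][:,:,::-1]; d2=np.abs(cv2.imread("pics/top0.png").astype(int)-t).max(2)
for nm,(x0,y0,x1,y1),D in [("bowl",(195,290,250,330),d),("block",(272,285,312,315),d),("pliers",(330,285,395,315),d),("mandrel",(435,175,465,230),d),("tape",(228,305,275,350),d2),("file",(280,315,385,345),d2),("brick",(210,260,262,316),d2)]: print(nm,(D[y0:y1,x0:x1]>40).mean().round(3))
E
```

```text
t 13.7 box frame TCP cm [ 1.59  0.14 27.9 ] yaw of tool y 0.28 z [ 0.     0.001 -1.   ] F [-5.1  3.3  1.7] open 1.11 grip 30.1
(array([-0.0231, -0.12  ,  0.2596]), np.float64(50.11), np.float64(0.2016)) (array([-0.0163,  0.12  ,  0.2574]), np.float64(51.29), np.float64(0.1957))
48 [array([264.2, 203.7]), array([541.7,  75.7])]
50 [array([270.4, 199.7]), array([548.4,  71.7])]
52 [array([276.9, 196.1]), array([555.4,  67.9])]
bowl 0.002
block 0.097
pliers 0.0
mandrel 0.0
tape 0.324
file 0.489
brick 0.098
```

```bash
python3 - <<'E'
from ang import *
c=shot("scene"); H=cv2.cvtColor(c["frame"],cv2.COLOR_RGB2HSV); V=cv2.GaussianBlur(H[...,1],(1,1),0).astype(float)
g=V<110
def edge(rows,x0,x1,side,by):
    P=[]
    for y in rows:
        xs=np.flatnonzero(g[y,x0:x1])+x0
        if len(xs): P.append((xs.max()+.5 if side>0 else xs.min()-.5,y))
    P=np.array(P,np.float32); vx,vy,a,b=cv2.fitLine(P,cv2.DIST_HUBER,0,.01,.01).ravel()
    L=[(a+vx/vy*(y-b),y) for y in(rows[0],rows[-1])]
    X=[angle(c,l,by)[0] for l in L]; d=X[0]-X[1]; print(by,np.round(L,1).tolist(),X,np.degrees(np.arctan2(d[2],-d[0])).round(2))
edge(range(158,218),370,412,1,.12)
edge(range(188,212),285,320,-1,-.12)
E
```

```text
0.12 [[371.0, 158.0], [402.9, 217.0]] [array([-0.0077,  0.12  ,  0.2419]), array([0.0961, 0.12  , 0.1212])] 49.31
-0.12 [[293.2, 188.0], [305.4, 211.0]] [array([-0.0207, -0.12  ,  0.2497]), array([ 0.015, -0.12 ,  0.207])] 50.1
```

The edge fits give 49.3 and 50.1 degrees, and the arm position implies 49.9. The lid is steady in the grip and the bolt is drawn, so I'm handing in.

```bash
python3 -c "
from h import *
where(); print(robot.close_job())"
```

```text
t 13.8 box frame TCP cm [ 1.59  0.14 27.9 ] yaw of tool y 0.28 z [ 0.001  0.001 -1.   ] F [-5.9  3.1  2. ] open 1.11 grip 30.1
the job is handed in; nothing more can be done
None
```

The bolt is fully drawn to its stop and the lid is held steady in the gripper at about 50 degrees (measured 49.3 to 50.1); the bowl, pliers and mandrel show no change in the pictures, the arm or its shadow hid the file, tape, brick and bench block from that check, no contact with any of them was planned or seen, and the job was handed in at 13.8 s.

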